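Level the worm-driven drill table and load the rail

ROBOT

A 6-joint arm with a two-finger parallel gripper is mounted at the origin on the work surface. World frame = base frame: x ahead of the robot, y to its left, z up, the work surface at z = 0. Lengths are in mm, angles in rad, forces in N, time in s.
With the tool pointing down it reaches from about 275 to 875 mm from the base axis. Payload 12.5 kg.
Tool frame: the origin (TCP) lies on the centre line of the jaws, within the pads' length; the fingertips stand ctrl.tip_reach ahead of it and the grasp point (between the pads) lies 8 mm behind it (ctrl.tip_reach is the distance from the TCP to the fingertips, in mm); z points along the fingers, y is the line along which they close (so a half turn about z gives the same grasp; the last joint's range is limited). The gripper opens to 85 mm and grips with 20 to 120 N. Pads are 22 mm wide; open, the fingers measure 114 mm over their backs; the gripper's body (76 mm by 85 mm) begins 54 mm behind the grasp point. The pads swing forward as they close: fully open they stand 13 mm farther back than shut.
Start: joints at [1.196, 0.351, 1.652, -0, 1.139, -0.085], TCP at [157.137, 527.06, 213.09] pointing down, gripper open.
Joint ranges: [-2.75, 2.75], [-0.79, 2.1], [0.01, 2.65], [-1.57, 4.71], [0.07, 3.14], [-2.87, 2.87]. Speed limits (rad/s): [2.22, 2.22, 2.79, 3.14, 3.14, 3.14].

INTERFACE

Orientations are given as a unit quaternion [x, y, z, w].
In Python, from station import ctrl gives the robot as it stands.
- The arm moves only by the tool send_rows, never from a script. Its argument "series" is a list of rows, each a list of 5 numbers: the closure, from -1 (fully open) to 1 (shut), then the shift along the tool's x, y, z in mm, then the turn about the tool's z in degrees. A call has 1 to 8 rows; each row is the pose to reach, as a shift and turn from the pose commanded when the call began, along the tool's axes at that moment; what a row does not reach only later rows make up. A row lasts 1/10 s, in which the tool goes at most 50 mm and 8.59 degrees, less where a joint would pass 70% of its speed; a pose out of reach is approached as far as the arm can. A call with a gripper value outside its range is refused whole. The fingers move at their own pace and stop on an object; "newtons" is the grip in N (left out, the last holds). Time passes only in rows, so rows that repeat a pose let the fingers close. It gives the time, the measured TCP pose, the force, the opening and the grip force at its end, in the units of the state.
- ctrl.get_obs(): the state, without advancing time (a new reading comes with each control period).
- ctrl.snapshot(name): name is "side" or "top" or "wrist"; returns a dict with "frame" (480x640x3 uint8, red, green, blue), "range_z" (480x640 float32, mm along the optical axis (not along the pixel's ray), 0 where there is no reading), "camera_matrix" (3x3 intrinsics, pixels), "R" (3x3) and "t" (3): a world point X has camera coordinates R X + t. Camera axes: x right, y down, z forward; pixel columns grow to the right and rows downward; lengths in mm; the calibration is good to about 2 mm. A picture is of the moment at which its call begins.
- ctrl.close_job(): hands the job in; it is judged then, once.
The state is a dict: "time": time; "joints": joint angles; "qd": joint speeds; "tau": joint torques, N m; "eef_pos": TCP position; "ee_rot": TCP orientation; "contact_force": force on the tool from outside, world axes, zero at the start; "moment": the same for the moment, N m; "finger_gap": opening from 0.0 (shut) to 1.0 (fully open); "gripper_force": force on a finger pad.
Only numpy, scipy, OpenCV 4.12 (cv2) and the standard library are available. Lean on these libraries where they do the work, as an engineer would, in place of code of your own. Each camera call takes 0.05 s, during which the arm holds its last target. There are 200 camera calls.

TASK

Loosen the clamp of the tilting drill table (left-hand thread: it loosens clockwise, about a fifth of a turn to its stop), then turn the worm crank clockwise, several turns, until the tilted steel plate is level, and tighten the clamp again fully home anticlockwise. Then take the long wooden rail from the bench and lay it flat on the plate, centred and along the plate's length, and let go. Leave the steel bracket, the bin and the carton where they are.

Things in the scene. Friction and masses are not known exactly. Their poses are not given: they have to be found in the camera images.
- fixture: Grey tilting drill table fixed to the bench. Origin: centre of its underside; y along its 440 mm length, x to the far side, z up. Tilt axis along y, 85 mm up. Base 130 x 440 x 14 mm. At y=+172 mm the worm gearbox (90 x 90, 112 mm high) under the crank; y=+121 mm a bearing block (70 x 36, 114 high); y=-130 mm the clamp block (70 x 50, 114 high); between them the tilting plate.
- plate_top (a point): Centre of the top face of the bare steel plate, 100 mm above the bench when level. The plate is 110 mm wide (its x) by 190 mm long (its y, the fixture's y) and 14 mm thick; z is out of its top face. Two dark T-slots run along it, 38 mm either side of its middle.
- plate_far_edge (a point): Middle of the plate's far long edge (+x side, 55 mm from plate_top), on its top face. It starts low and rises as the crank turns clockwise.
- plate (a joint): Tilt of the plate about the tilt axis, rad: 0 = level, negative = far edge low (start -0.58 to -0.32). Only the worm drives it: 1/40 of the crank's angle. It stays where the worm leaves it.
- crank (a joint): Crank angle, rad, growing clockwise seen from above; 40 x the plate's tilt, so 0 when the plate is level (start -23 to -13: 2.1 to 3.7 turns to go). At angle q the handle stands at bearing -q about z from the fixture's +x: at 0 on the far side of the hub. Friction needs about 2 N at the handle. It does not run back by itself.
- crank_hub (a point): On the crank's vertical axis, at the upper face of its 110 mm dark steel disc, 134 mm above the bench.
- crank_handle (a point): Middle of the upright black handle of the crank: 22 mm diameter, 60 mm tall (135 to 195 mm above the bench), 42 mm from the axis, free to spin on its own pin, so it can be held with the hand's direction kept while it is led round in a circle. This point is 167 mm above the bench.
- clamp (a joint): Angle of the clamp's bar, rad: 0 = tight, at its hard stop; grows clockwise seen from above (left-hand thread) to 1.4 = fully loose stop. Starts tight, 0 to 0.08. Friction 0.08 N m. Loosened means beyond 1.0, tight means under 0.12. It must be loose before the worm is turned.
- clamp_grip (a point): Centre of the clamp's black bar (90 mm long, 16 mm wide, 32 mm tall, from 132 to 164 mm above the bench), on its vertical turning axis, 148 mm above the bench. The bar lies along this point's x axis, which is the fixture's x axis when the joint is 0; the point turns with the bar.
- rail_center (a point): Centre of the loose long wooden rail, 160 mm long (its y), 36 mm wide (its x), 40 mm tall (its z), about 140 g, lying on the bench; centre 20 mm above what it lies on.
- bracket_mid (a point): Bystander: loose bare steel angle bracket 60 x 100 mm, 45 mm high, 20 mm above its underside centre. It and the rail may swap sides.
- bin_mid (a point): Bystander: middle of the open blue plastic bin, 160 x 120 x 90 mm, at the back left.
- carton_mid (a point): Bystander: middle of the cardboard carton, 140 x 120 x 90 mm, at the back right.
Mind the look-alikes: they are no part of the job. Of the things that look like the part that bears rail_center, take the one that is farthest to the robot's left at the start.

How it is judged (in metres and radians):
On the way, in this order (a step that is already met when the one before it is completed fails the run):
1. clamp loosened (turned clockwise beyond 1.0 rad) before the plate has been driven (its far edge moved under 4 mm) (value of joint clamp above 1 rad and distance of plate_far_edge from where it was at the start of the episode below 0.004 m), for 0.1 s.
2. plate level within 0.026 rad (1.5 degrees), the clamp still loose (value of joint plate between -0.026 and 0.026 rad and value of joint clamp above 0.6 rad), for 0.2 s.
3. clamp tight again (under 0.12 rad) with the plate level, the rail not yet on the plate (value of joint plate between -0.026 and 0.026 rad and value of joint clamp below 0.12 rad and height (world z) of rail_center below 0.08 m), for 0.2 s.
At the end, for the whole second after the job is handed in: The plate is level within 1.5 degrees, the clamp is tight (under 0.12 rad), and the rail lies flat on the plate, right way up, its centre within 15 mm across and 20 mm along of the plate's centre, its length within 8 degrees of the plate's length, released and at rest (value of joint plate between -0.026 and 0.026 rad and value of joint clamp below 0.12 rad and x of rail_center in the frame of plate_top between -0.015 and 0.015 m and y of rail_center in the frame of plate_top between -0.02 and 0.02 m and z of rail_center in the frame of plate_top between 0.015 and 0.024 m and angle between the y axis of rail_center and the y axis of plate_top, either way round below 0.14 rad and angle between rail_center's own z axis and vertical below 0.07 rad); the robot touches nothing.
It fails at once if the steel bracket, the bin or the carton is moved more than 30 mm (distance of any of bracket_mid, bin_mid, carton_mid from where it was at the start of the episode above 0.03 m).
It also fails if it takes over 72 s, if anything falls off the work surface, if the arm or the gripper's body presses on something with over 40 N, if the wrist force passes 120 N, or if a joint passes its speed limit or range.

## Working session

There is one attempt and no reset: what is moved stays moved. The work goes in short steps, Python scripts to look and compute and a tool call to move; the robot and the scene stay as the last step left them, time stands still between calls to the robot, and variables do not carry over. Pictures are saved under pics/ and viewed, at most 10 in all, crops included, and the job is handed in when it is done.

Besides the shell and the picture viewer there is one more tool, called after "Call:" by a JSON object that holds its "name" and its "arguments". send_rows: Moves the arm, as the interface text tells. Its arguments: {"type":"object","properties":{"series":{"type":"array"},"newtons":{"type":"number"}},"required":["series"]}

```bash
mkdir -p pics; ls; python3 - <<'E'
from station import ctrl
import cv2,numpy as np
o=ctrl.get_obs();print({k:np.round(v,3) for k,v in o.items()},ctrl.tip_reach)
for n in("top","side"):
    s=ctrl.snapshot(n);np.savez('/tmp/'+n,**s);cv2.imwrite(f'pics/{n}0.png',s['frame'][:,:,::-1])
    print(n,s['camera_matrix'].round(1).tolist(),s['R'].round(3).tolist(),s['t'].round(1))
E
```

```text
pics
{'time': np.float64(0.0), 'joints': array([ 1.196,  0.351,  1.652, -0.   ,  1.139, -0.085]), 'qd': array([ 0.   , -0.   ,  0.   , -0.001, -0.002, -0.   ]), 'tau': array([ 1.0000e-03, -5.0610e+01, -2.9141e+01, -0.0000e+00,  5.0000e-03,
       -0.0000e+00]), 'eef_pos': array([157.022, 526.738, 212.566]), 'ee_rot': array([ 0.144,  0.99 , -0.001, -0.   ]), 'contact_force': array([ 0.904,  0.06 , -0.234]), 'moment': array([ 0.011,  0.042, -0.016]), 'gripper_force': np.float64(0.0), 'finger_gap': np.float64(1.002)} 11.0
top [[605.4, 0.0, 318.1], [0.0, 605.4, 234.1], [0.0, 0.0, 1.0]] [[0.004, -1.0, 0.003], [-0.987, -0.004, -0.161], [0.161, -0.002, -0.987]] [  -4.3  573.7 1566.6]
side [[586.3, 0.0, 321.4], [0.0, 586.3, 240.7], [0.0, 0.0, 1.0]] [[0.974, -0.225, -0.005], [-0.178, -0.755, -0.632], [0.139, 0.616, -0.775]] [-555.   185.  1156.4]
```

View pics/top0.png

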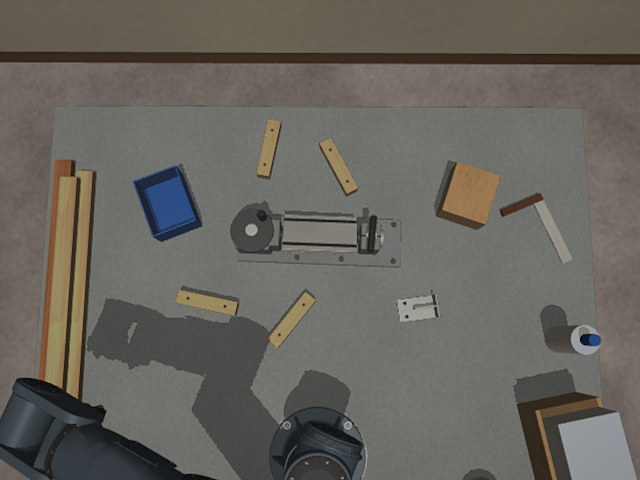

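View pics/side0.png

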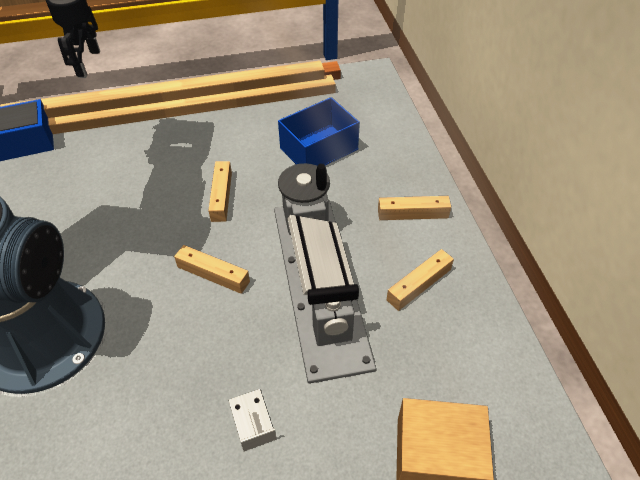

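The top view shows four wooden rails that look alike: A (207,301), B (292,319), C (268,149) and D (338,167). The long planks at the left edge are a different kind of thing. A is the leftmost, so A is my choice. The crank disc is at (251,230) with its handle at (262,214), the clamp bar is at (373,235), and the bracket is at (418,306).

```bash
cat > h.py <<'E'
import numpy as np,cv2
from station import ctrl
def snap(n):
    return ctrl.snapshot(n)
def cloud(s):
    K,R,t=s['camera_matrix'],s['R'],s['t'];d=s['range_z'];v,u=np.mgrid[:480,:640]
    P=np.stack([(u-K[0,2])/K[0,0]*d,(v-K[1,2])/K[1,1]*d,d],-1)
    W=(P-t)@R; W[d==0]=np.nan
    return W
def rect(W,m):
    p=W[m][:,:2].astype(np.float32); r=cv2.minAreaRect(p); b=cv2.boxPoints(r)
    e=b[1]-b[0],b[2]-b[1]; l=max(e,key=np.linalg.norm); 
    return np.round(r[0],1),np.round(r[1],1),'long dir deg',round(np.degrees(np.arctan2(l[1],l[0]))%180,1),'n',len(p),'medz',np.round(np.median(W[m][:,2]),1)
def box(x0,x1,y0,y1):
    m=np.zeros((480,640),bool);m[y0:y1,x0:x1]=1;return m
E
python3 - <<'E'
from h import *
s=dict(np.load('/tmp/top.npz'));W=cloud(s);z=W[:,:,2]
print('rail',rect(W,box(165,250,280,322)&(z>30)&(z<50)))
print('railB',rect(W,box(260,325,280,355)&(z>30)&(z<50)))
print('bracket',rect(W,box(390,445,285,325)&(z>8)&(z<60)), rect(W,box(390,445,285,325)&(z>35)))
print('bin',rect(W,box(125,210,155,245)&(z>70)));print('carton',rect(W,box(430,505,150,232)&(z>70)))
print('disc',rect(W,box(225,280,195,260)&(z>125)&(z<145)))
print('handle',rect(W,box(225,285,190,260)&(z>180)))
print('bar',rect(W,box(355,390,205,265)&(z>150)))
print('base',rect(W,box(230,410,200,275)&(z>8)&(z<22)))
for p in [(238,262),(400,267),(401,220),(251,230),(262,214),(373,235)]: print(p,W[p[1],p[0]].round(1))
m=box(286,355,214,250);P=W[m];P=P[np.isfinite(P).all(1)]
A=np.c_[P[:,:2],np.ones(len(P))];c=np.linalg.lstsq(A,P[:,2],rcond=None)[0];print('plate',c,np.arctan(c[:2]),P.mean(0))
cv2.imwrite('pics/crop0.png',cv2.resize(np.hstack([s['frame'][190:275,165:255],s['frame'][190:275,225:315],s['frame'][190:275,320:410]]) if 0 else s['frame'][190:330,170:410],None,fx=3.3,fy=3.3,interpolation=2)[:,:,::-1])
E
```

```text
rail (array([392.2, 290.6]), array([162.9,  36. ]), 'long dir deg', np.float32(78.1), 'n', 833, 'medz', np.float64(40.2))
railB (array([347.8,  67. ]), array([ 36. , 159.4]), 'long dir deg', np.float32(141.5), 'n', 841, 'medz', np.float64(40.3))
bracket (array([ 392.2, -270.7]), array([140.1, 101.5]), 'long dir deg', np.float32(85.8), 'n', 313, 'medz', np.float64(11.2)) (array([ 391.2, -296.1]), array([65.4, 52.3]), 'long dir deg', np.float32(70.9), 'n', 63, 'medz', np.float64(42.8))
bin (array([653.6, 400.9]), array([163.5, 121.8]), 'long dir deg', np.float32(21.8), 'n', 623, 'medz', np.float64(86.7))
carton (array([ 677.9, -403.5]), array([121.9, 141.9]), 'long dir deg', np.float32(161.3), 'n', 2506, 'medz', np.float64(90.7))
disc (array([568., 165.]), array([108.5, 107.8]), 'long dir deg', np.float32(18.7), 'n', 1349, 'medz', np.float64(134.5))
handle (array([598.7, 136.9]), array([20.1, 20.1]), 'long dir deg', np.float32(128.2), 'n', 62, 'medz', np.float64(193.0))
bar (array([ 557.4, -135.9]), array([16.5, 89.4]), 'long dir deg', np.float32(174.4), 'n', 244, 'medz', np.float64(163.8))
base (array([572.9,  -5.4]), array([204. , 491.2]), 'long dir deg', np.float32(90.2), 'n', 2549, 'medz', np.float64(14.3))
(238, 262) [503.3 215.3   1.8]
(400, 267) [ 491.3 -224.8    2.1]
(401, 220) [ 620.1 -229.2    7.8]
(251, 230) [567.9 166.4 141.9]
(262, 214) [599.1 135.1 191.2]
(373, 235) [ 552.5 -137.1  165.7]
plate [-7.41627874e-01  3.87382722e-02  5.18633199e+02] [-0.63812138  0.03871891] [573.30590869  -6.89395214  93.18649725]
```

View pics/crop0.png

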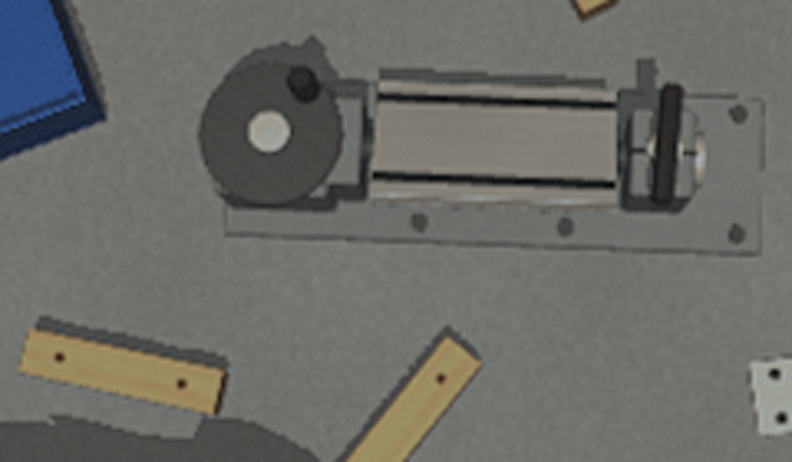

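The crop confirms the picks. Rail A is the leftmost rail, the handle is on the far right of the disc, and the clamp bar lies across the right end of the fixture. Next I'll plan the move to above the clamp.

```bash
cat >> h.py <<'E'
def state():
    o=ctrl.get_obs();q=o['ee_rot'];th=np.degrees(2*np.arctan2(q[1],q[0]))%360
    return o,np.array(o['eef_pos']),th
def rel(targets,start=None):
    """targets (x,y,z,theta deg of tool x); prints tool-frame shift from start"""
    o,p,th=state()
    if start is not None: p,th=np.array(start[:3],float),start[3]
    c,s=np.cos(np.radians(th)),np.sin(np.radians(th))
    for T in targets:
        d=np.array(T[:3])-p; turn=(th-T[3]+180)%360-180
        print(np.round([c*d[0]+s*d[1], s*d[0]-c*d[1], -d[2], turn],1).tolist())
E
python3 - <<'E'
from h import *
o,p,th=state();print(p,th)
rel([(360,190,240,168),(557,-136,240,174.4)])
rel([(557,-136,240,174.4)],(360,190,240,168))
s=dict(np.load('/tmp/top.npz'));W=cloud(s)
m=box(300,345,222,242);P=W[m];A=np.c_[P[:,:2],np.ones(len(P))];c=np.linalg.lstsq(A,P[:,2],rcond=None)[0];print('plate',np.arctan(c[:2]))
E
```

```text
[157.04932452 526.78381392 212.61321875] 163.39829842328072
[-290.7, -264.8, -27.4, -4.6]
[-572.6, -520.9, -27.4, -11.0]
[-260.5, -277.9, -0.0, -6.4]
 ** On entry to DLASCL parameter number  4 had an illegal value
 ** On entry to DLASCL parameter number  4 had an illegal valueTraceback (most recent call last):
  File "<stdin>", line 6, in <module>
    x, resids, rank, s = _umath_linalg.lstsq(a, b, rcond,
                         ~~~~~~~~~~~~~~~~~~~^^^^^^^^^^^^^
                                             signature=signature)
                                             ^^^^^^^^^^^^^^^^^^^^
    raise LinAlgError("SVD did not converge in Linear Least Squares")
numpy.linalg.LinAlgError: SVD did not converge in Linear Least Squares
```

Call:
{"name": "send_rows", "arguments": {"series": [[-1,-36,-33,-10,0],[-1,-72,-66,-27,-1],[-1,-108,-99,-27,-2],[-1,-144,-132,-27,-3],[-1,-180,-165,-27,-4],[-1,-216,-198,-27,-5],[-1,-252,-231,-27,-6],[-1,-286,-260,-27,-6]]}}

```text
time: 0.9
eef_pos: [357.4, 194.1, 240.1]
ee_rot: [0.092, 0.996, -0.0, 0.0]
contact_force: [0.5, 0.2, 0.1]
finger_gap: 0.998
gripper_force: 0.0
```

Call:
{"name": "send_rows", "arguments": {"series": [[-1,-30,-30,0,-1],[-1,-63,-66,0,-2],[-1,-96,-102,0,-3],[-1,-130,-138,0,-4],[-1,-165,-174,0,-5],[-1,-200,-210,0,-5],[-1,-230,-240,0,-5],[-1,-250,-260,0,-5]]}}

```text
time: 1.7
eef_pos: [555.7, -108.0, 239.5]
ee_rot: [0.05, 0.999, -0.0, -0.0]
contact_force: [0.7, 1.1, 0.2]
finger_gap: 0.999
gripper_force: 0.0
```

```bash
python3 - <<'E'
from h import *
s=snap('wrist');cv2.imwrite('pics/w1.png',s['frame'][:,:,::-1]);W=cloud(s);z=W[:,:,2]
o,p,th=state();print(o['time'],p,th,o['joints'].round(2))
print('R',s['R'].round(2).tolist())
near=np.hypot(W[...,0]-557.4,W[...,1]+135.9)<65
print(rect(W,near&(z>154)&(z<172)))
print(rect(W,near&(z>154)&(z<172)&(np.hypot(W[...,0]-557.4,W[...,1]+135.9)<55)))
E
```

```text
1.75 [ 557.04134664 -110.15097795  239.32058826] 174.24936840828084 [-0.28  0.36  1.57 -0.    1.21 -1.75]
R [[0.1, 0.99, -0.0], [0.96, -0.1, 0.27], [0.27, -0.03, -0.96]]
(array([ 557.1, -135.3]), array([16.1, 88.8]), 'long dir deg', np.float32(174.4), 'n', 2564, 'medz', np.float64(163.5))
(array([ 557.1, -135.3]), array([16.1, 88.8]), 'long dir deg', np.float32(174.4), 'n', 2564, 'medz', np.float64(163.5))
```

Call:
{"name": "send_rows", "arguments": {"series": [[-1,-2.4,-25,0,0],[-1,-2.4,-25,20,0],[-1,-2.4,-25,45,0],[-1,-2.4,-25,70,0],[-1,-2.4,-25,88,0],[-1,-2.4,-25,94,0],[-1,-2.4,-25,94,0]], "newtons": 40}}

```text
time: 2.45
eef_pos: [554.4, -130.4, 145.5]
ee_rot: [0.049, 0.999, 0.0, -0.001]
contact_force: [0.0, -0.2, -0.2]
finger_gap: 0.994
gripper_force: 0.0
```

Call:
{"name": "send_rows", "arguments": {"series": [[1,0,0,0,0],[1,0,0,0,0],[1,0,0,0,0],[1,0,0,0,0],[1,0,0,0,0],[1,0,0,0,0],[1,0,0,0,0],[1,0,0,0,0]], "newtons": 40}}

```text
time: 3.25
eef_pos: [554.7, -130.5, 146.1]
ee_rot: [0.049, 0.999, -0.0, -0.0]
contact_force: [0.1, 0.6, -0.7]
finger_gap: -0.002
gripper_force: 0.0
```

```bash
python3 - <<'E'
from h import *
o,p,th=state();print(o['time'],p,th,o['finger_gap'],o['gripper_force'],o['contact_force'])
s=snap('side');a=s['frame'][170:370,240:440];w=snap('wrist');np.savez('/tmp/w',**w)
im=np.hstack([cv2.resize(a,(400,400),interpolation=2),cv2.resize(w['frame'],(400,300))[:,:] if 0 else cv2.copyMakeBorder(cv2.resize(w['frame'],(400,300)),0,100,0,0,0)])
cv2.imwrite('pics/s2.png',im[:,:,::-1])
E
```

```text
3.25 [ 554.73935666 -130.513646    146.08700401] 174.39484953597153 -0.0024692194129777765 0.0 [ 0.12081554  0.58934602 -0.7037483 ]
```

View pics/s2.png

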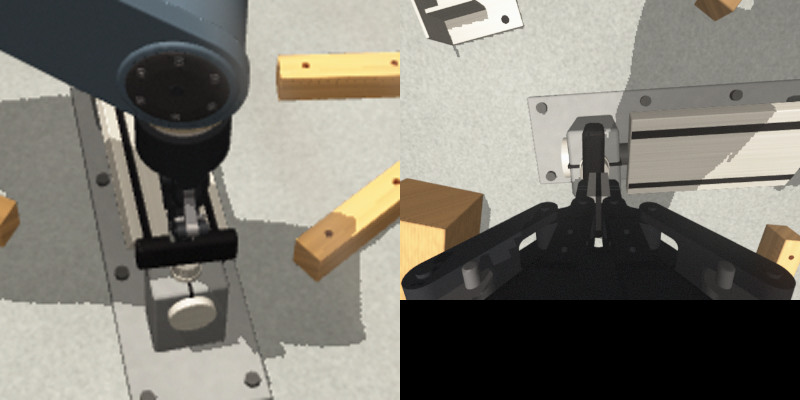

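The side crop shows the shut fingers standing on the plate side of the bar, at about (190,215), with the bar at (187,248). The wrist view shows the bar at (593,150). The fingers closed without the bar between them, so I'll measure the offset.

```bash
python3 - <<'E'
from h import *
for n in ('side','wrist'):
    s=snap(n);W=cloud(s);z=W[...,2];np.savez('/tmp/'+n,**s)
    m=(np.hypot(W[...,0]-557,W[...,1]+135)<60)&(z>125)&(z<240)
    for lo in range(130,200,8):
        k=m&(z>=lo)&(z<lo+8); P=W[k]
        if len(P)>3: print(n,lo,len(P),'x',np.percentile(P[:,0],[2,50,98]).round(0),'y',np.percentile(P[:,1],[2,50,98]).round(0))
E
```

```text
side 130 77 x [518. 558. 599.] y [-149. -144. -139.]
side 138 124 x [516. 557. 601.] y [-148. -143. -138.]
side 146 124 x [517. 559. 601.] y [-148. -143. -138.]
side 154 162 x [516. 558. 602.] y [-148. -142. -131.]
side 162 286 x [517. 557. 601.] y [-147. -138. -127.]
side 170 20 x [545. 551. 560.] y [-146. -143. -129.]
side 178 8 x [545. 547. 559.] y [-146. -139. -129.]
wrist 130 234 x [513. 555. 562.] y [-148. -129. -123.]
wrist 138 88 x [513. 513. 517.] y [-138. -131. -124.]
wrist 146 92 x [513. 513. 516.] y [-138. -131. -124.]
wrist 154 431 x [513. 521. 549.] y [-142. -130. -124.]
wrist 162 2358 x [515. 531. 598.] y [-140. -133. -125.]
wrist 170 432 x [543. 544. 549.] y [-143. -130. -118.]
wrist 178 585 x [542. 546. 549.] y [-144. -130. -118.]
wrist 186 675 x [543. 546. 549.] y [-144. -131. -118.]
wrist 194 811 x [542. 544. 564.] y [-137. -131. -124.]
```

```bash
python3 - <<'E'
from h import *
o,p,th=state()
ims=[]
for n,sz in(('side',60),('wrist',110)):
    s=dict(np.load(f'/tmp/{n}.npz'));f=s['frame'].copy()
    def pr(X):
        c=s['R']@X+s['t'];return (s['camera_matrix']@c)[:2]/c[2]
    u=pr(p);k=400//(2*sz)
    x0,y0=np.clip(int(u[0])-sz,0,640-2*sz),np.clip(int(u[1])-sz,0,480-2*sz)
    f=cv2.resize(f[y0:y0+2*sz,x0:x0+2*sz],(400,400),interpolation=2)
    for dz,col in((-11,(255,0,0)),(0,(0,255,0)),(20,(0,0,255)),(40,(255,255,0))):
        q=(pr(p+[0,0,dz])-[x0,y0])*400/(2*sz);cv2.circle(f,tuple(int(v) for v in q),3,col,-1);print(n,dz,q)
    ims.append(f)
cv2.imwrite('pics/z3.png',np.hstack(ims)[:,:,::-1])
s=dict(np.load('/tmp/wrist.npz'));W=cloud(s);K=s['camera_matrix']
print('cam centre',(-s['R'].T@s['t']).round(0), 'tcp',p)
E
```

```text
side -11 [201.3655799  214.70384384]
side 0 [201.48720955 203.16910871]
side 20 [201.7135439  181.70471405]
side 40 [201.94683692 159.58039529]
wrist -11 [200.48341759 185.31959694]
wrist 0 [200.68406324 200.15931841]
wrist 20 [201.11919505 232.34159867]
wrist 40 [201.67792613 273.6652623 ]
cam centre [ 485. -125.  307.] tcp [ 554.73925658 -130.50215241  146.09300633]
```

View pics/z3.png

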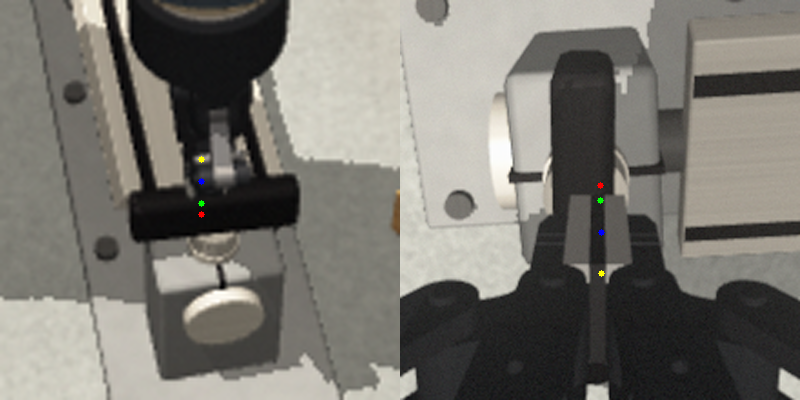

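```bash
python3 - <<'E'
from h import *
o,p,th=state()
s=dict(np.load('/tmp/wrist.npz'));W=cloud(s);f=s['frame']
c=s['R']@p+s['t'];u=(s['camera_matrix']@c)[:2]/c[2];x0,y0=int(u[0])-110,min(int(u[1])-110,260)
print(x0,y0)
for cx in (180,195,201,207,222):
    for r in (100,150,180,190,200,210,220,240,258,270,290):
        a,b=int(x0+cx*.55),int(y0+r*.55);print((cx,r),W[b,a].round(0),f[b,a],end=' | ')
    print()
E
```

```text
209 169
(180, 100) [ 521. -132.  164.] [48 48 45] | (180, 150) [ 533. -134.  164.] [48 46 44] | (180, 180) [ 541. -134.  165.] [45 42 40] | (180, 190) [ 544. -135.  162.] [44 44 45] | (180, 200) [ 543. -134.  172.] [95 91 87] | (180, 210) [ 543. -134.  178.] [96 93 88] | (180, 220) [ 543. -134.  184.] [93 91 87] | (180, 240) [ 543. -134.  192.] [97 92 88] | (180, 258) [ 543. -134.  199.] [94 91 86] | (180, 270) [ 542. -133.  205.] [113 108 104] | (180, 290) [ 542. -133.  212.] [37 35 34] | 
(195, 100) [ 521. -129.  165.] [52 48 48] | (195, 150) [ 533. -130.  165.] [51 49 46] | (195, 180) [ 541. -131.  164.] [48 46 45] | (195, 190) [ 544. -131.  164.] [48 47 45] | (195, 200) [ 543. -131.  172.] [36 35 34] | (195, 210) [ 543. -131.  177.] [36 38 37] | (195, 220) [ 543. -131.  183.] [36 32 34] | (195, 240) [ 543. -131.  193.] [31 35 33] | (195, 258) [ 543. -131.  199.] [39 37 36] | (195, 270) [ 544. -131.  202.] [57 51 49] | (195, 290) [ 548. -131.  203.] [48 43 45] | 
(201, 100) [ 522. -128.  162.] [48 45 43] | (201, 150) [ 533. -129.  165.] [46 43 41] | (201, 180) [ 542. -129.  164.] 
[... 649 characters left out ...]
129.  182.] [89 88 82] | (207, 240) [ 543. -129.  193.] [84 79 77] | (207, 258) [ 544. -129.  199.] [74 71 69] | (207, 270) [ 545. -129.  201.] [126 121 116] | (207, 290) [ 549. -129.  201.] [39 42 37] | 
(222, 100) [ 535. -122.  114.] [134 132 126] | (222, 150) [ 551. -123.  114.] [130 128 123] | (222, 180) [ 554. -124.  134.] [178 169 158] | (222, 190) [ 557. -124.  134.] [185 177 164] | (222, 200) [ 544. -125.  173.] [93 90 85] | (222, 210) [ 544. -125.  177.] [94 92 89] | (222, 220) [ 544. -125.  183.] [94 91 87] | (222, 240) [ 544. -125.  192.] [93 88 86] | (222, 258) [ 543. -126.  200.] [91 89 84] | (222, 270) [ 542. -126.  207.] [34 35 34] | (222, 290) [ 542. -126.  213.] [32 33 31] |
```

The shut fingertips actually end at z≈169 (bar top is 164) while the reported TCP z is 146. So the tips stand about 23 mm *above* the reported TCP, not 11 mm below it. I'll apply that measured 34 mm correction to every height from here on. Next: open, centre and go lower.

Call:
{"name": "send_rows", "arguments": {"series": [[-1,-2.9,-4.5,-15,0],[-1,-2.9,-4.5,-15,0],[-1,-2.9,-4.5,-15,0],[-1,-2.9,-4.5,-15,0],[-1,-2.9,-4.5,-5,0],[-1,-2.9,-4.5,15,0],[-1,-2.9,-4.5,32,0],[-1,-2.9,-4.5,32,0]]}}

```text
time: 4.25
eef_pos: [555.5, -134.7, 111.2]
ee_rot: [0.049, 0.999, 0.001, -0.002]
contact_force: [0.3, 0.0, -1.6]
finger_gap: 0.999
gripper_force: 0.0
```

Call:
{"name": "send_rows", "arguments": {"series": [[1,0,0,0,0],[1,0,0,0,0],[1,0,0,0,0],[1,0,0,0,0],[1,0,0,0,0],[1,0,0,0,0],[1,0,0,0,0],[1,0,0,0,0]], "newtons": 40}}

```text
time: 5.05
eef_pos: [558.1, -134.6, 115.9]
ee_rot: [0.049, 0.999, 0.0, 0.001]
contact_force: [-2.8, 7.3, 14.0]
finger_gap: 0.178
gripper_force: 68.2
```

Call:
{"name": "send_rows", "arguments": {"series": [[1,0,0,-1,5],[1,0,0,-2,11],[1,0,0,-2,17],[1,0,0,-2,23],[1,0,0,-2,29],[1,0,0,-2,35],[1,0,0,-2,41],[1,0,0,-2,47]]}}

```text
time: 5.85
eef_pos: [558.2, -134.2, 116.1]
ee_rot: [0.445, 0.896, 0.001, 0.001]
contact_force: [8.3, 7.8, -7.0]
finger_gap: 0.179
gripper_force: 64.3
```

Call:
{"name": "send_rows", "arguments": {"series": [[1,0,0,0,6],[1,0,0,0,12],[1,0,0,0,18],[1,0,0,0,23],[1,0,0,0,23],[1,0,0,0,23]]}}

```text
time: 6.45
eef_pos: [558.4, -134.1, 116.1]
ee_rot: [0.613, 0.79, 0.001, 0.001]
contact_force: [8.6, 7.8, -7.5]
finger_gap: 0.182
gripper_force: 64.2
```

```bash
python3 - <<'E'
from h import *
o,p,th=state();print(o['time'],p,th,o['moment'],o['contact_force'],o['joints'].round(2),o['finger_gap'])
s=snap('wrist');W=cloud(s);z=W[...,2];r=np.hypot(W[...,0]-557.1,W[...,1]+135.3)
print(rect(W,(r<50)&(z>157)&(z<167)))
E
```

```text
6.45 [ 558.4026892  -134.14524554  116.05636592] 104.38293854513746 [ 0.96182291 -1.39864153 -0.09597483] [ 8.62236802  7.79970165 -7.53402206] [-0.32  0.51  1.68  0.    0.96 -0.57] 0.18233760942564753
(array([ 556.7, -129.1]), array([40.2, 75.4]), 'long dir deg', np.float32(124.3), 'n', 8385, 'medz', np.float64(163.6))
```

Call:
{"name": "send_rows", "arguments": {"series": [[-1,0,0,0,0],[-1,0,0,0,0],[-1,0,0,0,0],[-1,0,0,0,0],[-1,0,0,-20,0],[-1,0,0,-60,0],[-1,0,0,-85,0]]}}

```text
time: 7.2
eef_pos: [557.6, -135.5, 203.4]
ee_rot: [0.613, 0.79, 0.0, 0.001]
contact_force: [-0.0, 0.1, -0.8]
finger_gap: 1.002
gripper_force: 0.0
```

Call:
{"name": "send_rows", "arguments": {"series": [[-1,30,12,0,0],[-1,75,31,0,0],[-1,120,50,0,0],[-1,165,69,0,0],[-1,205,87,0,0],[-1,235,99,0,0],[-1,235,99,0,0],[-1,235,99,0,0]]}}

```text
time: 8.0
eef_pos: [594.5, 117.3, 201.0]
ee_rot: [0.612, 0.791, -0.0, -0.0]
contact_force: [-0.3, -0.1, 0.1]
finger_gap: 1.004
gripper_force: 0.0
```

```bash
python3 - <<'E'
from h import *
s=snap('wrist');W=cloud(s);z=W[...,2];np.savez('/tmp/w5',**s)
o,p,th=state();print(o['time'],p,th,o['joints'].round(2),o['finger_gap'])
r=np.hypot(W[...,0]-598.7,W[...,1]-136.9)
print('handle',rect(W,(r<25)&(z>188)&(z<200)))
r=np.hypot(W[...,0]-568,W[...,1]-165);print('disc',rect(W,(r<65)&(z>130)&(z<138)))
t=snap('top');W=cloud(t);z=W[...,2]
r=np.hypot(W[...,0]-557,W[...,1]+135);print('bar',rect(W,(r<60)&(z>155)&(z<170)))
print(rect(W,box(225,285,190,260)&(z>180)&(z<197)))
E
```

```text
8.05 [594.52321421 116.4708425  201.00821756] 104.39542754176492 [ 0.12  0.46  1.51 -0.    1.16 -0.13] 1.00043156394885
handle (array([599.7, 139.3]), array([18.6, 17.6]), 'long dir deg', np.float32(32.2), 'n', 989, 'medz', np.float64(194.6))
disc (array([568.2, 167.5]), array([108.4, 107. ]), 'long dir deg', np.float32(43.0), 'n', 18987, 'medz', np.float64(133.9))
bar (array([ 557.6, -136. ]), array([16.8, 90.4]), 'long dir deg', np.float32(103.9), 'n', 232, 'medz', np.float64(164.2))
(array([0., 0.]), array([0., 0.]), 'long dir deg', np.float32(0.0), 'n', 0, 'medz', np.float64(nan))
  return _methods._mean(a, axis=axis, dtype=dtype,
  ret = ret.dtype.type(ret / rcount)
```

Call:
{"name": "send_rows", "arguments": {"series": [[-1,20,10,0,0],[-1,20,10,0,0],[-1,20,10,25,0],[-1,20,10,55,0],[-1,20,10,75,0],[-1,20,10,75,0],[-1,20,10,75,0]], "newtons": 25}}

```text
time: 8.8
eef_pos: [599.6, 138.0, 126.7]
ee_rot: [0.613, 0.79, 0.0, 0.0]
contact_force: [-0.0, 0.8, 0.2]
finger_gap: 0.999
gripper_force: 0.0
```

Call:
{"name": "send_rows", "arguments": {"series": [[1,0,0,0,0],[1,0,0,0,0],[1,0,0,0,0],[1,0,0,0,0],[1,0,0,0,0],[1,0,0,0,0],[1,0,0,0,0]], "newtons": 25}}

```text
time: 9.5
eef_pos: [599.8, 138.8, 126.6]
ee_rot: [0.613, 0.79, 0.0, 0.0]
contact_force: [1.3, -0.9, 5.3]
finger_gap: 0.25
gripper_force: 26.9
```

```bash
python3 - <<'E'
from h import *
o,p,th=state();print(o['time'],p,th,o['contact_force'],o['finger_gap'])
hub=np.array([568.1,166.4]);b0=np.degrees(np.arctan2(*(p[:2]-hub)[::-1]));print('bearing',b0,np.hypot(*(p[:2]-hub)))
b0=np.degrees(np.arctan2(-28.1,31.1))
c,s=np.cos(np.radians(th)),np.sin(np.radians(th))
# clockwise circle in 20 deg steps, total to bearing -2.1: -42.1 -> -2.1-1080
k=0
pts=[b0-20*i for i in range(0,53)]
f=lambda b:42*np.array([np.cos(np.radians(b)),np.sin(np.radians(b))])
for i in range(0,52,8):
    rows=[]
    for j in range(1,9):
        if i+j>52: break
        d=f(pts[i+j])-f(pts[i]);rows.append([1,round(c*d[0]+s*d[1],1),round(s*d[0]-c*d[1],1),0,0])
    print(rows)
E
```

```text
9.5 [599.77817583 138.8232787  126.58011   ] 104.39605696790957 [ 1.29641081 -0.88747332  5.31157384] 0.24962255824816254
bearing -41.040465329471466 41.99979025598824
[[1, np.float64(-5.8), np.float64(-13.4), 0, 0], [1, np.float64(-6.7), np.float64(-27.9), 0, 0], [1, np.float64(-2.6), np.float64(-41.9), 0, 0], [1, np.float64(6.1), np.float64(-53.6), 0, 0], [1, np.float64(18.3), np.float64(-61.7), 0, 0], [1, np.float64(32.5), np.float64(-65.1), 0, 0], [1, np.float64(46.9), np.float64(-63.5), 0, 0], [1, np.float64(60.0), np.float64(-56.9), 0, 0]]
[[1, np.float64(10.0), np.float64(10.6), 0, 0], [1, np.float64(15.9), np.float64(24.0), 0, 0], [1, np.float64(16.8), np.float64(38.5), 0, 0], [1, np.float64(12.6), np.float64(52.5), 0, 0], [1, np.float64(3.9), np.float64(64.2), 0, 0], [1, np.float64(-8.2), np.float64(72.3), 0, 0], [1, np.float64(-22.4), np.float64(75.7), 0, 0], [1, np.float64(-36.9), np.float64(74.0), 0, 0]]
[[1, np.float64(-13.1), np.float64(-6.5), 0, 0], [1, np.float64(-23.1), np.float64(-17.1), 0, 0], [1, np.float64(-28.9), np.float64(-30.5), 0, 0], [1, np.float64(-29.8), 
[... 850 characters left out ...]
-58.5), np.float64(-43.3), 0, 0], [1, np.float64(-54.3), np.float64(-57.3), 0, 0], [1, np.float64(-45.7), np.float64(-69.0), 0, 0]]
[[1, np.float64(12.2), np.float64(-8.1), 0, 0], [1, np.float64(26.3), np.float64(-11.5), 0, 0], [1, np.float64(40.8), np.float64(-9.8), 0, 0], [1, np.float64(53.9), np.float64(-3.3), 0, 0], [1, np.float64(63.9), np.float64(7.3), 0, 0], [1, np.float64(69.8), np.float64(20.7), 0, 0], [1, np.float64(70.6), np.float64(35.2), 0, 0], [1, np.float64(66.5), np.float64(49.2), 0, 0]]
[[1, np.float64(-8.7), np.float64(11.7), 0, 0], [1, np.float64(-20.8), np.float64(19.8), 0, 0], [1, np.float64(-35.0), np.float64(23.2), 0, 0], [1, np.float64(-49.5), np.float64(21.5), 0, 0]]
```

Call:
{"name": "send_rows", "arguments": {"series": [[1,-5.8,-13.4,0,0],[1,-6.7,-27.9,0,0],[1,-2.6,-41.9,0,0],[1,6.1,-53.6,0,0],[1,18.3,-61.7,0,0],[1,32.5,-65.1,0,0],[1,46.9,-63.5,0,0],[1,60,-56.9,0,0]]}}

```text
time: 10.3
eef_pos: [529.8, 183.4, 126.6]
ee_rot: [0.613, 0.79, 0.0, 0.001]
contact_force: [12.4, -7.1, -0.3]
finger_gap: 0.248
gripper_force: 26.9
```

Call:
{"name": "send_rows", "arguments": {"series": [[1,10,10.6,0,0],[1,15.9,24,0,0],[1,16.8,38.5,0,0],[1,12.6,52.5,0,0],[1,3.9,64.2,0,0],[1,-8.2,72.3,0,0],[1,-22.4,75.7,0,0],[1,-36.9,74,0,0]]}}

```text
time: 11.1
eef_pos: [611.1, 166.2, 126.5]
ee_rot: [0.613, 0.79, 0.001, 0.0]
contact_force: [-3.6, 2.0, 9.6]
finger_gap: 0.247
gripper_force: 27.8
```

Call:
{"name": "send_rows", "arguments": {"series": [[1,-13.1,-6.5,0,0],[1,-23.1,-17.1,0,0],[1,-28.9,-30.5,0,0],[1,-29.8,-45,0,0],[1,-25.7,-59,0,0],[1,-17,-70.7,0,0],[1,-4.8,-78.8,0,0],[1,9.4,-82.2,0,0]]}}

```text
time: 11.9
eef_pos: [528.7, 154.9, 126.6]
ee_rot: [0.613, 0.79, 0.001, 0.001]
contact_force: [13.4, 1.9, -2.4]
finger_gap: 0.254
gripper_force: 26.8
```

Call:
{"name": "send_rows", "arguments": {"series": [[1,14.5,1.6,0,0],[1,27.5,8.2,0,0],[1,37.6,18.7,0,0],[1,43.4,32.1,0,0],[1,44.3,46.7,0,0],[1,40.2,60.7,0,0],[1,31.5,72.4,0,0],[1,19.3,80.4,0,0]]}}

```text
time: 12.7
eef_pos: [601.6, 194.0, 126.5]
ee_rot: [0.613, 0.79, -0.0, -0.0]
contact_force: [-6.6, -1.4, 11.8]
finger_gap: 0.247
gripper_force: 28.1
```

Call:
{"name": "send_rows", "arguments": {"series": [[1,-14.2,3.4,0,0],[1,-28.7,1.8,0,0],[1,-41.7,-4.8,0,0],[1,-51.8,-15.3,0,0],[1,-57.6,-28.7,0,0],[1,-58.5,-43.3,0,0],[1,-54.3,-57.3,0,0],[1,-45.7,-69,0,0]]}}

```text
time: 13.5
eef_pos: [546.0, 131.9, 126.6]
ee_rot: [0.613, 0.79, 0.001, 0.0]
contact_force: [8.7, 10.2, 1.9]
finger_gap: 0.244
gripper_force: 27.2
```

Call:
{"name": "send_rows", "arguments": {"series": [[1,12.2,-8.1,0,0],[1,26.3,-11.5,0,0],[1,40.8,-9.8,0,0],[1,53.9,-3.3,0,0],[1,63.9,7.3,0,0],[1,69.8,20.7,0,0],[1,70.6,35.2,0,0],[1,66.5,49.2,0,0]]}}

```text
time: 14.3
eef_pos: [577.0, 208.9, 126.4]
ee_rot: [0.613, 0.79, -0.001, -0.0]
contact_force: [-4.4, -10.3, 13.4]
finger_gap: 0.252
gripper_force: 28.1
```

Call:
{"name": "send_rows", "arguments": {"series": [[1,-8.7,11.7,0,0],[1,-20.8,19.8,0,0],[1,-35,23.2,0,0],[1,-49.5,21.5,0,0],[1,-49.5,21.5,0,0],[1,-49.5,21.5,0,0],[1,-49.5,21.5,0,0]]}}

```text
time: 15.0
eef_pos: [610.9, 165.9, 126.6]
ee_rot: [0.613, 0.79, 0.0, 0.001]
contact_force: [4.0, -1.5, 5.8]
finger_gap: 0.246
gripper_force: 27.5
```

```bash
python3 - <<'E'
from h import *
o,p,th=state();print(o['time'],p,th,o['contact_force'])
for n in('side','top'):
    s=snap(n);W=cloud(s)
    d=np.array([.0360,.99935]);ex=np.array([.99935,-.036]);q=W[...,:2]-np.array([562,-6.3]);X=q@ex;Y=q@d
    m=(abs(X)<50)&(abs(Y)<85)&(W[...,2]>60)&(W[...,2]<125);P=np.c_[X[m],Y[m],W[...,2][m]]
    for _ in range(4):
        c=np.linalg.lstsq(np.c_[P[:,:2],np.ones(len(P))],P[:,2],rcond=None)[0];r=P[:,2]-np.c_[P[:,:2],np.ones(len(P))]@c;P=P[abs(r)<6]
    print(n,len(P),'tilt',np.arctan(c[0]),c)
cv2.imwrite('pics/top6.png',s['frame'][:,:,::-1])
E
```

```text
15.0 [610.8920075  165.90887844 126.5824825 ] 104.39827781781237 [ 3.9648445  -1.47811205  5.82057155]
side 3249 tilt -0.00245282225801713 [-2.45282718e-03  4.58883266e-04  1.00759814e+02]
top 2286 tilt -5.488303289797397e-05 [-5.48830330e-05 -3.38369523e-03  1.00645754e+02]
```

The plate is level by both cameras (tilt under 0.003 rad). I'll release the handle and go back to the clamp bar.

Call:
{"name": "send_rows", "arguments": {"series": [[-1,0,0,0,0],[-1,0,0,0,0],[-1,0,0,0,0],[-1,0,0,0,0],[-1,0,0,0,0],[-1,0,0,-40,0],[-1,0,0,-80,0],[-1,0,0,-80,0]]}}

```text
time: 15.9
eef_pos: [612.4, 165.9, 211.8]
ee_rot: [0.613, 0.79, 0.003, 0.003]
contact_force: [0.3, 0.8, 0.7]
finger_gap: 1.001
gripper_force: 0.0
```

Call:
{"name": "send_rows", "arguments": {"series": [[-1,-35,-16,0,0],[-1,-77,-35,0,0],[-1,-119,-54,0,0],[-1,-161,-73,0,0],[-1,-203,-92,0,0],[-1,-245,-111,0,0],[-1,-279,-126.5,0,0],[-1,-279,-126.5,0,0]]}}

```text
time: 16.7
eef_pos: [556.0, -140.0, 205.6]
ee_rot: [0.615, 0.789, -0.0, -0.0]
contact_force: [-0.1, 0.5, -0.0]
finger_gap: 1.0
gripper_force: 0.0
```

Call:
{"name": "send_rows", "arguments": {"series": [[-1,0,0,0,0],[-1,0,0,0,0],[-1,0,0,40,0],[-1,0,0,80,0],[-1,0,0,90,0],[-1,0,0,90,0],[-1,0,0,90,0]]}}

```text
time: 17.4
eef_pos: [558.0, -136.0, 117.7]
ee_rot: [0.613, 0.79, 0.0, 0.001]
contact_force: [-0.1, -0.4, 1.0]
finger_gap: 1.001
gripper_force: 0.0
```

```bash
python3 - <<'E'
from h import *
o,p,th=state();print(o['time'],p,th,o['contact_force'],o['finger_gap'])
s=snap('wrist');W=cloud(s);z=W[...,2];r=np.hypot(W[...,0]-557.1,W[...,1]+135.3)
print(rect(W,(r<48)&(z>158)&(z<166)))
E
```

```text
17.4 [ 557.95712342 -136.04748667  117.70400396] 104.43711555620993 [-0.10196905 -0.38065537  0.9920785 ] 1.0007375918949066
(array([ 557.4, -134.7]), array([83.9, 74.2]), 'long dir deg', np.float32(53.6), 'n', 8743, 'medz', np.float64(163.6))
```

Call:
{"name": "send_rows", "arguments": {"series": [[1,0,0,0,0],[1,0,0,0,0],[1,0,0,0,0],[1,0,0,0,0],[1,0,0,0,0],[1,0,0,0,0],[1,0,0,0,0],[1,0,0,0,0]], "newtons": 40}}

```text
time: 18.25
eef_pos: [558.8, -135.9, 116.6]
ee_rot: [0.613, 0.79, 0.001, 0.002]
contact_force: [11.1, 4.0, -1.2]
finger_gap: 0.182
gripper_force: 45.1
```

Call:
{"name": "send_rows", "arguments": {"series": [[1,0,0,0,-5],[1,0,0,0,-11],[1,0,0,0,-17],[1,0,0,0,-23],[1,0,0,0,-29],[1,0,0,0,-35],[1,0,0,0,-41],[1,0,0,0,-47]]}}

```text
time: 19.05
eef_pos: [559.7, -135.4, 116.7]
ee_rot: [0.245, 0.969, 0.001, 0.003]
contact_force: [16.7, 9.6, -4.7]
finger_gap: 0.182
gripper_force: 44.6
```

Call:
{"name": "send_rows", "arguments": {"series": [[1,0,0,0,-6],[1,0,0,0,-12],[1,0,0,0,-18],[1,0,0,0,-23],[1,0,0,0,-26],[1,0,0,0,-27],[1,0,0,0,-27],[1,0,0,0,-27]]}}

```text
time: 19.85
eef_pos: [559.9, -134.9, 116.7]
ee_rot: [0.014, 1.0, 0.001, 0.003]
contact_force: [17.0, 11.6, -6.1]
finger_gap: 0.177
gripper_force: 44.7
```

```bash
python3 - <<'E'
from h import *
o,p,th=state();print(o['time'],p,th,o['contact_force'],o['moment'],o['finger_gap'])
E
```

```text
19.85 [ 559.90468563 -134.87379413  116.67044394] 178.36495222857954 [16.97216449 11.59484992 -6.07868905] [ 1.52126239 -2.50013688 -0.28257777] 0.17742329436586965
```

Call:
{"name": "send_rows", "arguments": {"series": [[-1,0,0,0,0],[-1,0,0,0,0],[-1,0,0,0,0],[-1,0,0,0,0],[-1,0,0,0,0],[-1,0,0,-40,0],[-1,0,0,-80,0],[-1,0,0,-80,0]]}}

```text
time: 20.65
eef_pos: [559.2, -137.1, 201.3]
ee_rot: [0.014, 1.0, -0.001, 0.004]
contact_force: [0.1, -0.1, -0.1]
finger_gap: 0.997
gripper_force: 0.0
```

Call:
{"name": "send_rows", "arguments": {"series": [[-1,12,28,0,7],[-1,26,60,0,15],[-1,40,92,0,23],[-1,54,125,0,31],[-1,68,158,0,39],[-1,82,191,0,47],[-1,95,222,0,54],[-1,107,252,0,60]]}}

```text
time: 21.45
eef_pos: [456.1, 119.8, 195.8]
ee_rot: [0.514, 0.858, -0.0, -0.0]
contact_force: [1.2, -0.4, -0.1]
finger_gap: 1.003
gripper_force: 0.0
```

Call:
{"name": "send_rows", "arguments": {"series": [[-1,35,4,0,7],[-1,75,9,0,14],[-1,115,14,0,22],[-1,150,18,0,30],[-1,175,22,0,37],[-1,181,22,0,40],[-1,181,22,0,40],[-1,181,22,0,40]]}}

```text
time: 22.25
eef_pos: [390.3, 288.0, 195.8]
ee_rot: [0.774, 0.633, -0.0, 0.0]
contact_force: [-0.3, 0.3, 0.5]
finger_gap: 0.997
gripper_force: 0.0
```

```bash
python3 - <<'E'
from h import *
s=snap('wrist');W=cloud(s);z=W[...,2]
o,p,th=state();print(o['time'],p,th,o['joints'].round(2))
r=np.hypot(W[...,0]-392,W[...,1]-290.6);m=(r<110)&(z>34)&(z<46);print('rail',rect(W,m))
q=np.argwhere(m);print(q.min(0),q.max(0))
t=snap('top');W=cloud(t);z=W[...,2]
r=np.hypot(W[...,0]-557,W[...,1]+135);print('bar',rect(W,(r<60)&(z>155)&(z<170)))
print('handle',rect(W,box(225,285,180,260)&(z>180)&(z<197)))
d=np.array([.0360,.99935]);ex=np.array([.99935,-.036]);q=W[...,:2]-np.array([562,-6.3]);X=q@ex;Y=q@d
m=(abs(X)<50)&(abs(Y)<85)&(z>85)&(z<115);P=W[m];c=np.linalg.lstsq(np.c_[X[m],Y[m],np.ones(m.sum())],P[:,2],rcond=None)[0];print('plate',c)
mm=(abs(X)<75)&(abs(Y)<97)&(z>92)&(z<106);print('plate rect',rect(W,mm&(abs(Y)<93)))
im=np.hstack([cv2.resize(s['frame'],(400,300)),cv2.resize(t['frame'],(400,300))]);cv2.imwrite('pics/r7.png',im[:,:,::-1])
E
```

```text
22.3 [390.46842371 287.7963164  195.90898012] 78.46214733312486 [ 0.54  0.25  1.83 -0.    1.06  0.74]
rail (array([392.6, 291.7]), array([159.5,  36. ]), 'long dir deg', np.float32(78.0), 'n', 6261, 'medz', np.float64(39.9))
[119 300] [284 339]
bar (array([ 557.5, -135.6]), array([16.2, 88.3]), 'long dir deg', np.float32(177.7), 'n', 222, 'medz', np.float64(163.9))
handle (array([608.7, 162.8]), array([19. , 19.4]), 'long dir deg', np.float32(133.7), 'n', 44, 'medz', np.float64(191.8))
plate [ 1.32721161e-03 -1.57355330e-03  1.00738015e+02]
plate rect (array([562.4,  -6.3]), array([186. , 111.2]), 'long dir deg', np.float32(87.9), 'n', 2854, 'medz', np.float64(100.4))
```

View pics/r7.png

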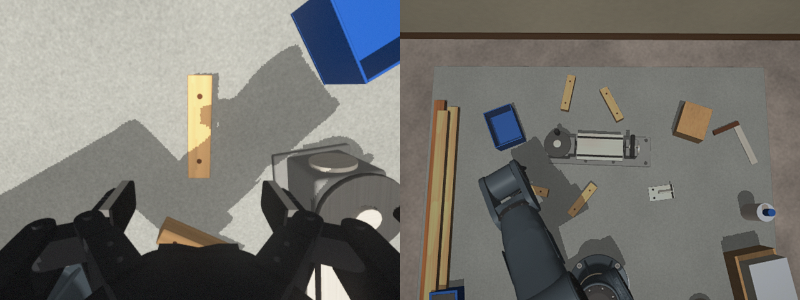

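Wrist view: rail A lies at (200,125), upright in the picture and between the open fingers. In the top view the plate is level and the clamp bar is back across the fixture. Now I'll grasp the rail.

Call:
{"name": "send_rows", "arguments": {"series": [[-1,4,1.5,0,0],[-1,4,1.5,45,0],[-1,4,1.5,90,0],[-1,4,1.5,135,0],[-1,4,1.5,170,0],[-1,4,1.5,195,0],[-1,4,1.5,208,0],[-1,4,1.5,208,0]]}}

```text
time: 23.15
eef_pos: [392.2, 291.5, -13.0]
ee_rot: [0.775, 0.632, -0.001, -0.0]
contact_force: [0.6, 0.1, -0.1]
finger_gap: 1.0
gripper_force: 0.0
```

Call:
{"name": "send_rows", "arguments": {"series": [[1,0,0,0,0],[1,0,0,0,0],[1,0,0,0,0],[1,0,0,0,0],[1,0,0,0,0],[1,0,0,0,0]], "newtons": 40}}

```text
time: 23.75
eef_pos: [393.2, 292.3, -10.9]
ee_rot: [0.775, 0.632, 0.001, 0.0]
contact_force: [-0.8, -1.4, 7.1]
finger_gap: 0.415
gripper_force: 40.5
```

Call:
{"name": "send_rows", "arguments": {"series": [[1,0,0,-30,0],[1,0,0,-75,0],[1,0,0,-120,0],[1,0,0,-160,0],[1,0,0,-180,0],[1,0,0,-180,0],[1,0,0,-180,0]]}}

```text
time: 24.45
eef_pos: [392.3, 291.8, 167.8]
ee_rot: [0.775, 0.632, 0.0, 0.0]
contact_force: [-0.5, -0.1, -1.7]
finger_gap: 0.416
gripper_force: 40.6
```

```bash
python3 - <<'E'
from h import *
o,p,th=state();print(o['time'],p,th,o['contact_force'],o['finger_gap'])
s=snap('side');t=snap('wrist');W=cloud(t);z=W[...,2]
m=(np.hypot(W[...,0]-p[0],W[...,1]-p[1])<120)&(W[...,2]>170)&(t['frame'][...,0].astype(int)-t['frame'][...,2]>35)
print('rail in wrist',rect(W,m),np.percentile(z[m],[5,95]))
rel([(562.3,-6.3,190,87.9)])
im=np.hstack([cv2.resize(s['frame'],(400,300)),cv2.resize(t['frame'],(400,300))]);cv2.imwrite('pics/r8.png',im[:,:,::-1])
E
```

```text
24.45 [392.27805038 291.77287264 167.81335587] 78.3989940925001 [-0.48767409 -0.07801802 -1.67909024] 0.41555046687730257
rail in wrist (array([395.2, 316.8]), array([107.7,  39.9]), 'long dir deg', np.float32(78.1), 'n', 29887, 'medz', np.float64(217.9)) [216.80980449 218.89327481]
[-257.5, 226.8, -23.2, -9.5]
```

View pics/r8.png

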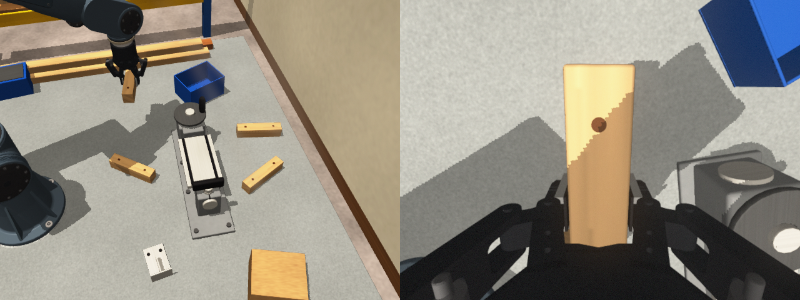

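The side view shows rail A held level in the gripper at (128,88). The wrist view shows its end at (598,125) with nothing else held. Now I'll carry it over the plate.

Call:
{"name": "send_rows", "arguments": {"series": [[1,-15,13,-23,0],[1,-45,40,-23,0],[1,-80,70,-23,-1],[1,-117,103,-23,-3],[1,-154,136,-23,-5],[1,-191,168,-23,-7],[1,-226,199,-23,-9],[1,-247,217,-23,-9.5]]}}

```text
time: 25.35
eef_pos: [556.1, 3.4, 189.4]
ee_rot: [0.72, 0.694, -0.001, -0.001]
contact_force: [0.1, -0.1, -1.1]
finger_gap: 0.415
gripper_force: 40.6
```

Call:
{"name": "send_rows", "arguments": {"series": [[1,-12,8,0,0],[1,-12,8,0,0],[1,-12,8,0,0],[1,-12,8,0,0],[1,-12,8,0,0]]}}

```text
time: 25.85
eef_pos: [562.6, -4.9, 191.1]
ee_rot: [0.72, 0.694, -0.0, -0.0]
contact_force: [-0.6, -0.3, -1.3]
finger_gap: 0.418
gripper_force: 40.6
```

```bash
python3 - <<'E'
from h import *
o,p,th=state();print(o['time'],p,th,o['finger_gap'])
rel([(562,-7,91,87.9)])
E
```

```text
25.85 [562.62655482  -4.89390817 191.1230496 ] 87.97098863512426 0.4182873218314352
[-2.1, -0.6, 100.1, 0.1]
```

Call:
{"name": "send_rows", "arguments": {"series": [[1,-2,-0.5,25,0],[1,-2,-0.5,55,0],[1,-2,-0.5,80,0],[1,-2,-0.5,92,0],[1,-2,-0.5,98,0],[1,-2,-0.5,100,0],[1,-2,-0.5,101,0],[1,-2,-0.5,101,0]]}}

```text
time: 26.65
eef_pos: [562.9, -7.9, 90.9]
ee_rot: [0.72, 0.694, 0.0, 0.001]
contact_force: [-0.8, -0.4, -0.6]
finger_gap: 0.416
gripper_force: 40.6
```

```bash
python3 - <<'E'
from h import *
o,p,th=state();print(o['time'],p,th,o['contact_force'])
s=snap('side');W=cloud(s);q=W[...,:2]-np.array([562.3,-6.3]);X=q@[.99935,-.036];Y=q@[.036,.99935];f=s['frame'].astype(int)
m=(abs(X)<40)&(abs(Y)<110)&(f[...,0]-f[...,2]>35)&(W[...,2]>95)
print('rail Y',np.percentile(Y[m],[1,99]),'X',np.percentile(X[m],[1,99]),'z',np.percentile(W[...,2][m],[1,50,99]))
E
```

```text
26.65 [562.91203659  -7.93075307  90.92326919] 87.898011292734 [-0.7813087  -0.41698802 -0.57808793]
rail Y [-84.16186604  19.04604185] X [-16.93305672  18.93551459] z [102.67048662 141.74662447 147.0134353 ]
```

Call:
{"name": "send_rows", "arguments": {"series": [[1,0,0,1,0],[1,0,0,1,0],[-1,0,0,1,0],[-1,0,0,1,0],[-1,0,0,1,0],[-1,0,0,1,0],[-1,0,0,1,0],[-1,0,0,1,0]]}}

```text
time: 27.5
eef_pos: [562.5, -8.0, 89.1]
ee_rot: [0.72, 0.694, 0.0, 0.0]
contact_force: [0.4, 0.5, 0.3]
finger_gap: 0.995
gripper_force: 0.0
```

Call:
{"name": "send_rows", "arguments": {"series": [[-1,0,0,-15,0],[-1,0,0,-50,0],[-1,0,0,-95,0],[-1,-20,-40,-110,0],[-1,-20,-85,-110,0],[-1,-20,-130,-110,0],[-1,-20,-160,-110,0],[-1,-20,-160,-110,0]]}}

```text
time: 28.3
eef_pos: [398.9, -21.8, 199.2]
ee_rot: [0.72, 0.694, -0.0, -0.0]
contact_force: [0.3, 0.5, 0.4]
finger_gap: 1.0
gripper_force: 0.0
```

```bash
python3 - <<'E'
from h import *
o,p,th=state();print(o['time'],p,th,o['contact_force'],o['finger_gap'])
s=snap('top');W=cloud(s);z=W[...,2];f=s['frame'].astype(int)
q=W[...,:2]-np.array([562.3,-6.3]);X=q@[.99935,-.036];Y=q@[.036,.99935]
m=(abs(X)<45)&(abs(Y)<100)&(z>132)&(z<148);print('rail',rect(W,m))
r=np.hypot(W[...,0]-557,W[...,1]+135);print('bar',rect(W,(r<60)&(z>155)&(z<170)))
print('bracket',rect(W,box(390,445,285,325)&(z>8)&(z<60)));print('bin',rect(W,box(125,210,155,245)&(z>70)&(z<100)));print('carton',rect(W,box(430,505,150,232)&(z>70)))
m=(abs(abs(X)-40)<12)&(abs(Y)<85)&(z>85)&(z<112);c=np.linalg.lstsq(np.c_[X[m],Y[m],np.ones(m.sum())],z[m],rcond=None)[0];print('plate',c)
s2=snap('side');cv2.imwrite('pics/end.png',np.hstack([cv2.resize(s['frame'],(400,300)),cv2.resize(s2['frame'],(400,300))])[:,:,::-1])
E
```

```text
28.3 [398.88167894 -21.77021465 199.16848693] 87.88006465609256 [0.32453961 0.4663586  0.39460813] 0.9997226836795063
rail (array([561.9, -10.1]), array([159.1,  38. ]), 'long dir deg', np.float32(88.2), 'n', 914, 'medz', np.float64(140.4))
bar (array([ 557.5, -135.7]), array([16.3, 89.1]), 'long dir deg', np.float32(177.7), 'n', 220, 'medz', np.float64(163.5))
bracket (array([ 387.3, -273.3]), array([102.4, 132.5]), 'long dir deg', np.float32(94.5), 'n', 327, 'medz', np.float64(11.2))
bin (array([653.4, 401.1]), array([162.6, 122. ]), 'long dir deg', np.float32(21.7), 'n', 626, 'medz', np.float64(86.7))
carton (array([ 678.1, -403.6]), array([122. , 143.1]), 'long dir deg', np.float32(161.1), 'n', 2494, 'medz', np.float64(90.7))
plate [1.34838404e-03 6.36795058e-04 1.00735909e+02]
```

View pics/end.png

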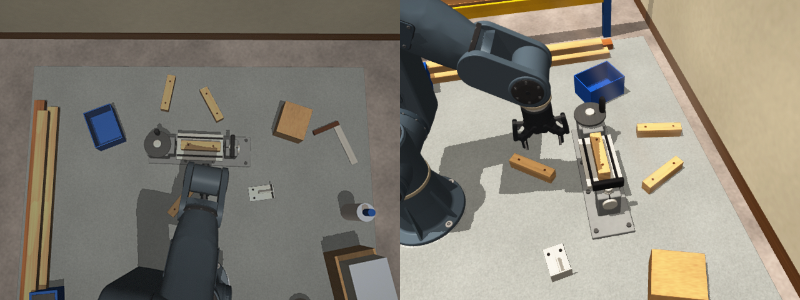

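The rail lies flat and along the plate at (200,146) in the top view and (598,157) in the side view. It is within about 4 mm and 0.5° of centred, the clamp is tight, the bystanders haven't moved, and the arm is clear. Handing in.

```bash
python3 -c "
from station import ctrl
print(ctrl.close_job())"
```

```text
the job is handed in; nothing more can be done
None
```

I handed the job in at about 28 s, with no verdict returned: by the last pictures the plate is level, the clamp is tight, and the leftmost rail lies released on the plate, about 4 mm off centre and within 0.5° of its length. The gripper's real fingertips are about 34 mm short of what `ctrl.tip_reach` says; I found this when the first clamp grasp missed, and corrected every height after it.

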